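Finish the pyramid of tea tins

TASK

Finish the pyramid of tea tins in the three-groove tray: take the three fat tins from the four-groove tray, lay two of them in the two gaps on top of the bottom row and the third in the gap on top of those two, all lying the same way as the bottom row with their ends roughly in line. Leave the slim tin in the four-groove tray, keep the bottom row in its grooves, and do not shift or tip over the other things on the table.

Things in the scene. Friction and masses are not known exactly. Their poses are not given: they have to be found in the camera images.
- serve_tray: Three-groove grey tray, fixed, 140 (x) x 174 (y) x 12 mm. Origin: centre of underside. Grooves along x at y = -51, 0, 51 mm, floor 4 mm up, ribs 8 mm above it. Tin centres above the table: bottom row 28 mm, second layer 69 mm at y = -25.5 and 25.5 mm, top 109 mm at y = 0. Second-layer tins end up 3 mm apart, no room for a finger between: hold tins by their flat ends.
- stock_tray: Four-groove grey tray, fixed, on the other side from the three-groove tray, 140 (x) x 280 (y) x 12 mm. Origin: centre of underside. Grooves along x at y = -93, -31, 31, 93 mm, same floor and ribs. Holds three fat tins and one slim tin along the grooves, one to a groove, in any order.
- tin0: Tea tin lying on its side, 48 mm diameter, 62 mm long, flat ends, about 0.12 kg (varies): steel barrel with a 12 mm bamboo lid at one end. Origin at its centre, x along its axis (lid at +x). One of the three to be stacked; starts in the four-groove tray, centre 28 mm above the table, up to 12 mm off the groove's middle along it.
- tin1: Tea tin lying on its side, 48 mm diameter, 62 mm long, flat ends, about 0.12 kg (varies): steel barrel with a 12 mm bamboo lid at one end. Origin at its centre, x along its axis (lid at +x). One of the three to be stacked; starts in the four-groove tray, centre 28 mm above the table, up to 12 mm off the groove's middle along it.
- tin2: Tea tin lying on its side, 48 mm diameter, 62 mm long, flat ends, about 0.12 kg (varies): steel barrel with a 12 mm bamboo lid at one end. Origin at its centre, x along its axis (lid at +x). One of the three to be stacked; starts in the four-groove tray, centre 28 mm above the table, up to 12 mm off the groove's middle along it.
- base0: Tea tin lying on its side, 48 mm diameter, 62 mm long, flat ends, about 0.12 kg (varies): steel barrel with a 12 mm bamboo lid at one end. Origin at its centre, x along its axis (lid at +x). Bottom row of the pyramid, in the three-groove tray's groove at y = -51 mm; it stays there (it can shift or roll by a millimetre or so).
- base1: Tea tin lying on its side, 48 mm diameter, 62 mm long, flat ends, about 0.12 kg (varies): steel barrel with a 12 mm bamboo lid at one end. Origin at its centre, x along its axis (lid at +x). Bottom row of the pyramid, in the three-groove tray's groove at y = 0 mm; it stays there (it can shift or roll by a millimetre or so).
- base2: Tea tin lying on its side, 48 mm diameter, 62 mm long, flat ends, about 0.12 kg (varies): steel barrel with a 12 mm bamboo lid at one end. Origin at its centre, x along its axis (lid at +x). Bottom row of the pyramid, in the three-groove tray's groove at y = 51 mm; it stays there (it can shift or roll by a millimetre or so).
- slim_tin: Slim tin lying on its side in the four-groove tray, 36 mm diameter, 62 mm long, same materials, not wanted. Origin at its centre, x along its axis.
- bowl: White ceramic bowl, 124 mm across, 55 mm high, in the row along the back. Origin: centre of its underside.
- pitcher: Small glass pitcher with a handle, 86 mm across, 130 mm high, in the row along the back. Origin: centre of its underside.
- bamboo_lid: Round bamboo lid with a knob, 130 mm across, 34 mm high, lying in the row along the back. Origin: centre of its underside.
- tong: Green plastic tong, 205 mm long, 38 mm wide, 14 mm high, lying along x between the two trays. Origin: middle of its underside.
- tumbler: Drinking glass, 70 mm across, 95 mm high, to the right of the trays. Origin: centre of its underside.

How it is judged (in metres and radians):
On the way, in this order (a step that is already met when the one before it is completed fails the run):
1. two of the fat tins lie saddled in the two gaps of the bottom row (((y of tin0 in the frame of serve_tray between -0.0315 and -0.0195 m and z of tin0 in the frame of serve_tray between 0.0637 and 0.0737 m) or (y of tin1 in the frame of serve_tray between -0.0315 and -0.0195 m and z of tin1 in the frame of serve_tray between 0.0637 and 0.0737 m) or (y of tin2 in the frame of serve_tray between -0.0315 and -0.0195 m and z of tin2 in the frame of serve_tray between 0.0637 and 0.0737 m)) and ((y of tin0 in the frame of serve_tray between 0.0195 and 0.0315 m and z of tin0 in the frame of serve_tray between 0.0637 and 0.0737 m) or (y of tin1 in the frame of serve_tray between 0.0195 and 0.0315 m and z of tin1 in the frame of serve_tray between 0.0637 and 0.0737 m) or (y of tin2 in the frame of serve_tray between 0.0195 and 0.0315 m and z of tin2 in the frame of serve_tray between 0.0637 and 0.0737 m))), for 0.2 s.
2. the third lies saddled on top of them (all of step 1 and ((y of tin0 in the frame of serve_tray between -0.006 and 0.006 m and z of tin0 in the frame of serve_tray between 0.1044 and 0.1144 m) or (y of tin1 in the frame of serve_tray between -0.006 and 0.006 m and z of tin1 in the frame of serve_tray between 0.1044 and 0.1144 m) or (y of tin2 in the frame of serve_tray between -0.006 and 0.006 m and z of tin2 in the frame of serve_tray between 0.1044 and 0.1144 m))), for 0.2 s.
At the end, for the whole second after the job is handed in: Bottom row in its grooves, two fat tins in the gaps above, the third above those: each centre within 6 mm sideways and 5 mm in height of its place, within 15 mm of the tray's middle along the grooves, axis within 0.15 rad of them; all released and at rest (all of step 2 and y of base0 in the frame of serve_tray between -0.057 and -0.045 m and z of base0 in the frame of serve_tray between 0.023 and 0.033 m and y of base1 in the frame of serve_tray between -0.006 and 0.006 m and z of base1 in the frame of serve_tray between 0.023 and 0.033 m and y of base2 in the frame of serve_tray between 0.045 and 0.057 m and z of base2 in the frame of serve_tray between 0.023 and 0.033 m and x of tin0 in the frame of serve_tray between -0.015 and 0.015 m and x of tin1 in the frame of serve_tray between -0.015 and 0.015 m and x of tin2 in the frame of serve_tray between -0.015 and 0.015 m and x of base0 in the frame of serve_tray between -0.015 and 0.015 m and x of base1 in the frame of serve_tray between -0.015 and 0.015 m and x of base2 in the frame of serve_tray between -0.015 and 0.015 m and angle between the x axis of each of tin0, tin1, tin2, base0, base1, base2 and the x axis of serve_tray, either way round below 0.15 rad and linear speed of each of tin0, tin1, tin2, base0, base1, base2 below 0.02 m/s and contact force between each of tin0, tin1, tin2 and the fingers below 0.1 N); the robot touches nothing.
It fails at once if the slim tin taken from its place (moved more than 40 mm), or another bystander moved more than 30 mm (distance of slim_tin from where it was at the start of the episode above 0.04 m or distance of any of bowl, pitcher, bamboo_lid, tong, tumbler from where it was at the start of the episode above 0.03 m).
It fails at once if a bystander tipped over (angle between any of bowl, pitcher, bamboo_lid, tong, tumbler's own z axis and vertical above 0.5 rad).
It also fails if it takes over 70 s, if anything falls off the work surface, if the arm or the gripper's body presses on something with over 40 N, if the wrist force passes 120 N, or if a joint passes its speed limit or range.

ROBOT

A 6-joint arm with a two-finger parallel gripper is mounted at the origin on the work surface. World frame = base frame: x ahead of the robot, y to its left, z up, the work surface at z = 0. Lengths are in mm, angles in degrees, forces in N, time in s.
With the tool pointing down it reaches from about 350 to 850 mm from the base axis. Payload 8.1 kg.
Tool frame: the origin (TCP) lies midway between the tips of the shut fingers; the grasp point (between the pads) lies 19 mm behind it (r.pinch_z is the distance from the TCP to the grasp point, in mm); z points along the fingers, y is the line along which they close (so a half turn about z gives the same grasp; the last joint's range is limited). The gripper opens to 85 mm and grips with 20 to 120 N. Pads are 22 mm wide; open, the fingers measure 114 mm over their backs; the gripper's body (76 mm by 85 mm) begins 54 mm behind the grasp point. The pads swing forward as they close: fully open they stand 13 mm farther back than shut.
Start: joints at [-67.918, 7.471, 85.268, -0, 87.261, -4.893], TCP at [272.179, -534.718, 231.292] pointing down, gripper open.
Joint ranges: [-169.43, 169.43], [-51.17, 129.36], [1.28, 143.12], [-76.62, 256.62], [0, 156.53], [-152.29, 152.29]. Speed limits (degrees/s): [136.94, 136.94, 159.86, 180, 180, 180].

INTERFACE

Orientations are given as [roll, pitch, yaw] about the fixed x, y, z axes, in that order (R = Rz(yaw) Ry(pitch) Rx(roll)).
In Python, from bench import r gives the robot as it stands.
- The arm moves only by the shell command python3 -m jog 'ROWS' [OPENING] [FORCE]. ROWS is JSON, one flat list of numbers, 6 for each row, row after row: the shift along the tool's x, y, z in m, then the turn, a rotation vector about the tool's x, y, z in rad. A call has 1 to 8 rows; each row is the pose to reach, as a shift and turn from the pose commanded when the call began, along the tool's axes at that moment; what a row does not reach only later rows make up. A row lasts 1/8 s, in which the tool goes at most 62.5 mm and 10.7 degrees, less where a joint would pass 70% of its speed; a pose out of reach is approached as far as the arm can. A call with a gripper value outside its range is refused whole. OPENING is the opening, from -1 (shut) to 1 (fully open), set as the call begins (- or left out, the last holds). The fingers move at their own pace and stop on an object; FORCE is the grip in N (left out, the last holds). Time passes only in rows, so rows that repeat a pose let the fingers close. It gives the time, the measured TCP pose, the force, the opening and the grip force at its end, in the units of the state.
- r.sense(): the state, without advancing time (a new reading comes with each control period).
- r.snapshot(name): name is "scene" or "top" or "wrist"; returns a dict with "pixels" (420x560x3 uint8, red, green, blue), "range_z" (420x560 float32, mm along the optical axis (not along the pixel's ray), 0 where there is no reading), "K" (3x3 intrinsics, pixels), "k1" (the pictures are not rectified: a ray, as slopes to the right and down, at radius r is drawn at 1 + k1 r^2 times it, then the intrinsics apply), "rvec" (rotation vector, rad) and "tvec" (3), from world to camera coordinates, as OpenCV has them. Camera axes: x right, y down, z forward; pixel columns grow to the right and rows downward; lengths in mm; the calibration is good to about 2 mm. A picture is of the moment at which its call begins.
- r.hand_in(): hands the job in; it is judged then, once.
Trained networks look in a picture, given as the dict that the camera call returned (one of the last four; its "shot" number tells which), for a name from the list of things; names that differ only in an ending like _2 or _b are one class to them, and where a whole thing is asked for, a point or a joint stands for the part that bears it (a point fixed in the world has none). Each returns a list of dicts, best first, with "score" (0 to 1); they miss things now and then, are a little off and sometimes report something else, mostly with a low value. They report only what shows in the picture. A call takes as long as a camera call.
- r.look_for(picture, target): "bbox" ([left, top, right, bottom] in pixels, round what is visible of it).
- r.outline_of(picture, target): "region" (420x560 bool, what is visible of it) and "bbox" ([left, top, right, bottom] in pixels, round what is visible of it).
The state is a dict: "time": time; "joint_pos": joint angles; "qd": joint speeds; "joint_efforts": joint torques, N m; "tool_pos": TCP position; "tcp_rot": TCP orientation; "ft_force": force on the tool from outside, world axes, zero at the start; "wrist_torque": the same for the moment, N m; "finger_gap": finger opening in mm; "grip_force": force on a finger pad.
Only numpy, scipy, OpenCV 4.12 (cv2) and the standard library are available. Lean on these libraries where they do the work, as an engineer would, in place of code of your own. Each camera call takes 0.05 s, during which the arm holds its last target. There are 200 camera calls.

## Working session

There is one attempt and no reset: what is moved stays moved. The work goes in short steps, Python scripts to look and compute and a shell command to move; the robot and the scene stay as the last step left them, time stands still between calls to the robot, and variables do not carry over. Pictures are saved under pics/ and viewed, at most 10 in all, crops included, and the job is handed in when it is done.

```bash
ls; mkdir -p pics; cat > h.py <<'E'
import numpy as np, cv2
from bench import r
def pts(s, mask):
    v,u=np.nonzero(mask & (s["range_z"]>0)); z=s["range_z"][v,u].astype(float)
    K=np.array(s["K"]); k1=s["k1"]
    d=cv2.undistortPoints(np.stack([u,v],1).astype(float)[:,None],K,np.array([k1,0,0,0,0.]))[:,0]
    c=np.c_[d*z[:,None],z]
    R=cv2.Rodrigues(np.array(s["rvec"],float))[0]
    return (c-np.array(s["tvec"],float).ravel())@R, np.stack([u,v],1)
def save(s,n): cv2.imwrite(f"pics/{n}.png",s["pixels"][...,::-1])
E
python3 - <<'E'
from h import *
print(r.sense())
for n in("top","scene"):
    s=r.snapshot(n); save(s,n+"0"); print(n,s["tvec"],s["K"],s["k1"])
    for t in("serve_tray","stock_tray","tin0","base0","slim_tin","tong","tumbler","bowl","pitcher","bamboo_lid"):
        for o in r.outline_of(s,t)[:8]:
            P,_=pts(s,o["region"])
            if len(P): print(t,round(o["score"],2),np.round(o["bbox"]),"med",np.median(P,0).round(),"lo",np.percentile(P,2,axis=0).round(),"hi",np.percentile(P,98,axis=0).round())
E
```

```text
pics
{'time': 0.0, 'joint_pos': array([-6.79180381e+01,  7.51459566e+00,  8.53289528e+01,  1.71946375e-03,
        8.72606377e+01, -4.89361786e+00]), 'qd': array([-0.0115995 ,  0.08537577, -0.02452955, -0.00909729, -0.00181513,
        0.15060626]), 'joint_efforts': array([ 2.12105738e-04, -5.69384301e+01, -5.00556958e+01, -3.44268474e-04,
        1.45441334e-02, -6.65272296e-05]), 'tool_pos': array([ 271.98761588, -534.20641821,  230.25289182]), 'tcp_rot': array([-1.79896340e+02, -1.05987801e-02,  2.69754864e+01]), 'ft_force': array([ 0.62050126,  0.70546829, -0.44268053]), 'wrist_torque': array([ 0.00522132, -0.00302615, -0.02378133]), 'grip_force': 0.0, 'finger_gap': 85.18806547340093}
top [ -70.44215388  625.74675494 1183.46886699] [[460.31822677   0.         278.50018183]
 [  0.         460.31822677 207.36315051]
 [  0.           0.           1.        ]] -0.03820441880479245
serve_tray 0.6 [141. 212. 208. 270.] med [554. 200.   6.] lo [473. 119.  -2.] hi [612. 289.  15.]
serve_tray 0.32 [294. 234. 313. 264.] med [ 517. -132.   46.] lo [ 486. -158.    5.] hi [ 550. -109.   53.]

[... 3067 characters left out ...]
54.]
tumbler 0.72 [140. 144. 168. 176.] med [ 515. -474.   61.] lo [ 475. -508.   -2.] hi [ 541. -443.   95.]
bowl 0.67 [198. 148. 218. 176.] med [ 473. -305.   44.] lo [ 427. -334.    8.] hi [ 497. -283.   53.]
bowl 0.59 [331. 236. 377. 280.] med [741. 176.  23.] lo [699. 117.   2.] hi [812. 227.  56.]
bowl 0.57 [361. 185. 377. 213.] med [554. 209.  45.] lo [513. 189.  10.] hi [573. 232.  54.]
pitcher 0.62 [204. 220. 253. 264.] med [ 781. -174.   82.] lo [ 732. -217.    9.] hi [ 811. -113.  131.]
bamboo_lid 0.57 [268. 238. 312. 275.] med [764.   1.  12.] lo [701. -57.   7.] hi [818.  58.  33.]
bamboo_lid 0.32 [338. 184. 396. 229.] med [583. 206.   9.] lo [471. 122.  -1.] hi [618. 297.  28.]
```

```bash
cat >> h.py <<'E'
from scipy.optimize import least_squares
def fit(P, c0, yaw0, rad=24, zc=28, L=62, free=False):
    """barrel fit: surface points at distance rad from an axis at height zc; x from end percentiles"""
    yaw=np.radians(yaw0); p=np.array(c0,float)
    for _ in range(6):
        a=np.array([np.cos(yaw),np.sin(yaw)]); n=np.array([-a[1],a[0]])
        q=P[:,:2]-p; s=q@a; t=q@n; dz=P[:,2]-zc
        m=(abs(s)<L/2-2)&(abs(t)<rad+4)&(dz>4)&(abs(np.hypot(t,dz)-rad)<7)
        f=lambda v: np.hypot(t[m]-v[0]-v[1]*s[m],dz[m]-v[2])-rad
        o=least_squares(f,[0,0,0],loss="soft_l1").x
        yaw+=np.arctan(o[1]); m2=(abs(s)<L/2+8)&(abs(t)<12)&(dz>rad*.6)
        e=(np.percentile(s[m2],1)+np.percentile(s[m2],99))/2
        p=p+o[0]*n+e*a
    return p.round(1),round(np.degrees(yaw),1),"dz",o[2].round(1),"len",np.ptp(np.percentile(s[m2],[1,99])).round(1),int(m.sum()),"rms",np.sqrt(np.mean(f(o)**2)).round(1)
E
python3 - <<'E'
from h import *
A=np.ones((420,560),bool); Q=[]
G={"t_a":(485,-252,10),"t_b":(514,-133,10),"t_c":(462,-310,10),"b0":(546,155,8),"b1":(539,206,8),"b2":(537,256,8),"slim":(503,-195,10)}
for n in("top","scene"):
    s=r.snapshot(n); P,_=pts(s,A); Q.append(P)
    for k,(x,y,w) in G.items():
        kw=dict(rad=18,zc=22) if k=="slim" else {}
        print(n,k,*fit(P,(x,y),w,**kw))
    # tray yaw from plane points z 8..16
    for nm,(xl,xh,yl,yh) in dict(serve=(440,650,90,320),stock=(380,600,-400,-60)).items():
        m=(P[:,0]>xl)&(P[:,0]<xh)&(P[:,1]>yl)&(P[:,1]<yh)&(P[:,2]>6.5)&(P[:,2]<16)
        print(n,nm,cv2.minAreaRect(P[m,:2].astype(np.float32)))
s=r.snapshot("top"); cv2.imwrite("pics/top1.png",cv2.resize(s["pixels"][100:330,110:480,::-1],None,fx=2,fy=2))
E
```

```text
top t_a [ 484.6 -254.4] -11.9 dz -1.9 len 60.2 394 rms 1.9
top t_b [ 516.7 -134.1] -11.7 dz -2.1 len 60.3 391 rms 2.0
top t_c [ 460.9 -312.8] -12.5 dz -1.8 len 60.9 399 rms 2.0
top b0 [545.3 156.5] 4.4 dz -2.1 len 59.7 399 rms 1.9
top b1 [538.5 207.2] 5.2 dz -2.0 len 60.8 392 rms 1.9
top b2 [535.6 258.4] 4.8 dz -2.1 len 59.8 384 rms 2.0
top slim [ 501.  -193.8] -12.4 dz -1.7 len 60.6 282 rms 2.0
top serve ((551.1905517578125, 208.66357421875), (169.22108459472656, 189.34503173828125), 0.5435435771942139)
top stock ((498.77996826171875, -225.5341033935547), (285.33111572265625, 169.3208770751953), 80.20954895019531)
scene t_a [ 486.5 -251.8] -10.7 dz -1.2 len 62.5 214 rms 2.0
scene t_b [ 520.1 -131.7] -11.9 dz -1.2 len 61.9 229 rms 1.9
scene t_c [ 463.7 -310.3] -11.3 dz -1.1 len 62.3 197 rms 2.0
scene b0 [548.5 160. ] 5.3 dz -0.8 len 62.5 253 rms 2.0
scene b1 [541.  210.6] 3.7 dz -0.6 len 64.6 241 rms 1.9
scene b2 [538.2 261.4] 4.2 dz -1.2 len 62.5 231 rms 2.0
scene slim [ 503.9 -191.3] -11.3 dz -1.3 len 63.1 157 rms 1.9
scene serve ((543.4033203125, 209.83502197265625), (151.02752685546875, 174.26318359375), 4.691877365112305)
scene stock ((465.47491455078125, -229.91624450683594), (310.80523681640625, 189.65191650390625), 78.55628967285156)
```

View pics/top1.png

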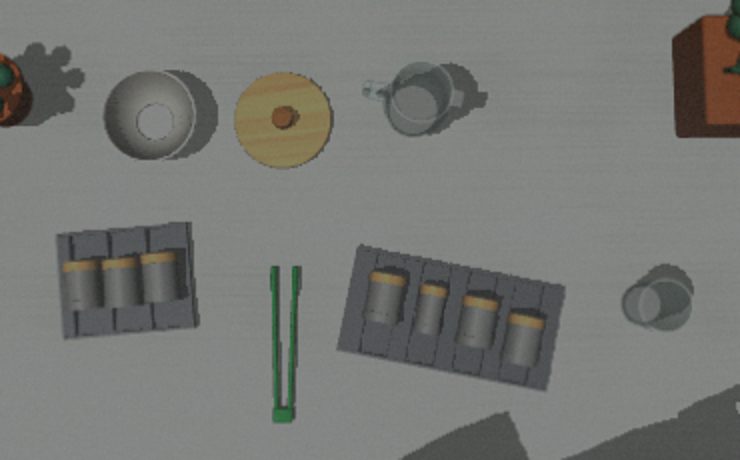

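```bash
cat >> h.py <<'E'
from scipy.spatial.transform import Rotation as Ro
def plan(x,y,z,yaw):
    q=r.sense(); R=Ro.from_euler("xyz",q["tcp_rot"],degrees=True)
    T=Ro.from_euler("xyz",[180,0,yaw],degrees=True)
    d=R.inv().apply(np.array([x,y,z])-q["tool_pos"])/1000; v=(R.inv()*T).as_rotvec()
    print("t",q["time"],"tcp",q["tool_pos"].round(1),q["tcp_rot"].round(1),"gap",q["finger_gap"].round(1),"row",d.round(4),v.round(3),"rows>=",max(np.linalg.norm(d)/.0625,np.linalg.norm(v)/.187).round(1))
E
python3 -c "
from h import *
plan(465,-280,230,78.3)"
```

```text
Traceback (most recent call last):
  File "h.py", line 30, in plan
    print("t",q["time"],"tcp",q["tool_pos"].round(1),q["tcp_rot"].round(1),"gap",q["finger_gap"].round(1),"row",d.round(4),v.round(3),"rows>=",max(np.linalg.norm(d)/.0625,np.linalg.norm(v)/.187).round(1))
                                                                                 ^^^^^^^^^^^^^^^^^^^^^
AttributeError: 'float' object has no attribute 'round'
```

```bash
sed -i 's/q\["finger_gap"\].round(1)/round(float(q["finger_gap"]),1),"grip",round(float(q["grip_force"]),1)/' h.py
python3 -c "
from h import *
plan(465,-280,230,78.3)"
```

```text
t 1.25 tcp [ 272.2 -534.7  231.3] [180.   0.  27.] gap 85.5 grip 0.0 row [ 0.2874 -0.1396  0.0013] [ 0.     0.    -0.896] rows>= 5.1
```

```bash
python3 -m jog '[0.2874,-0.1396,0,0,0,-0.896, 0.2874,-0.1396,0,0,0,-0.896, 0.2874,-0.1396,0,0,0,-0.896, 0.2874,-0.1396,0,0,0,-0.896, 0.2874,-0.1396,0,0,0,-0.896, 0.2874,-0.1396,0,0,0,-0.896, 0.2874,-0.1396,0,0,0,-0.896, 0.2874,-0.1396,0,0,0,-0.896]' 1
python3 - <<'E'
from h import *
A=np.ones((420,560),bool)
s=r.snapshot("wrist"); save(s,"w1"); P,_=pts(s,A)
for k,(x,y) in {"t_a":(485.5,-253),"t_c":(462,-311.5),"t_b":(518,-133)}.items():
    try: print(k,*fit(P,(x,y),-11.7))
    except Exception as e: print(k,e)
plan(462,-311.5,60,78.3)
E
```

```text
time: 2.25
tool_pos: [464.2, -281.2, 231.3]
tcp_rot: [-180.0, 0.0, 78.2]
ft_force: [0.1, -0.3, 0.0]
finger_gap: 85.8
grip_force: 0.0
t_a [ 485.2 -252.5] -11.7 dz -1.1 len 63.3 2677 rms 0.8
t_c [ 462.5 -311.2] -12.6 dz -1.1 len 61.1 2307 rms 0.8
t_b [ 518.6 -131.9] -11.1 dz -1.2 len 60.6 3061 rms 0.9
t 2.3 tcp [ 464.2 -281.3  231.3] [-180.     0.    78.2] gap 85.7 grip 0.0 row [-0.03    0.0041  0.1713] [-0.     0.    -0.002] rows>= 2.8
```

View pics/w1.png

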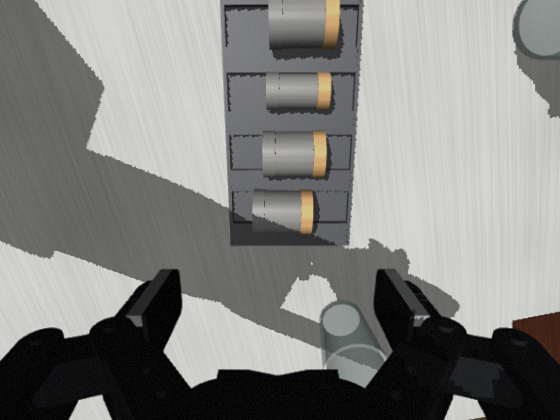

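The wrist view shows the stock tray with fat tins at rows 22, 155 and 212 and the slim one at row 90, all clear for end grasps. The wrist fits agree with the overhead cameras. I'll go for t_c.

```bash
python3 -m jog '[-0.030,0.004,0.12,0,0,-0.002, -0.030,0.004,0.15,0,0,-0.002, -0.030,0.004,0.15,0,0,-0.002, -0.030,0.004,0.15,0,0,-0.002, -0.030,0.004,0.15,0,0,-0.002]' 1
python3 -c "
from h import *
plan(462.5,-311.2,13,78.1)"
```

```text
time: 2.92
tool_pos: [463.3, -311.4, 83.0]
tcp_rot: [179.9, 0.1, 78.3]
ft_force: [0.2, -0.8, 0.8]
finger_gap: 85.6
grip_force: 0.0
t 2.925 tcp [ 463.3 -311.4   83. ] [1.799e+02 1.000e-01 7.830e+01] gap 85.6 grip 0.0 row [ 0.0001 -0.001   0.07  ] [0.002 0.001 0.004] rows>= 1.1
```

```bash
python3 -m jog '[0,-0.001,0.03,0,0,0, 0,-0.001,0.055,0,0,0, 0,-0.001,0.07,0,0,0, 0,-0.001,0.07,0,0,0, 0,-0.001,0.07,0,0,0]' 1
python3 -m jog '[0,0,0,0,0,0, 0,0,0,0,0,0, 0,0,0,0,0,0, 0,0,0,0,0,0, 0,0,0,0,0,0, 0,0,0,0,0,0]' -1 30
python3 -m jog '[0,0,-0.05,0,0,0, 0,0,-0.1,0,0,0, 0,0,-0.15,0,0,0, 0,0,-0.2,0,0,0, 0,0,-0.2,0,0,0, 0,0,-0.2,0,0,0]'
python3 - <<'E'
from h import *
s=r.snapshot("wrist"); save(s,"w2")
plan(542,260,230,94.7)
plan(542,210,230,94.7)
E
```

```text
time: 3.55
tool_pos: [462.9, -310.7, 12.9]
tcp_rot: [179.9, 0.1, 78.4]
ft_force: [0.0, -0.2, 0.1]
finger_gap: 85.5
grip_force: 0.0
time: 4.3
tool_pos: [462.4, -310.5, 12.6]
tcp_rot: [179.9, 0.0, 78.4]
ft_force: [-0.8, 1.0, 6.1]
finger_gap: 61.3
grip_force: 31.5
time: 5.05
tool_pos: [461.7, -309.8, 211.0]
tcp_rot: [-180.0, -0.0, 78.4]
ft_force: [0.2, -0.4, -1.4]
finger_gap: 61.4
grip_force: 34.5
t 5.1 tcp [ 461.2 -309.4  209.9] [-1.799e+02 -1.000e-01  7.840e+01] gap 61.4 grip 34.5 row [ 0.5741 -0.0351 -0.0195] [-0.002 -0.001 -0.284] rows>= 9.2
t 5.1 tcp [ 461.2 -309.4  209.9] [-1.799e+02 -1.000e-01  7.840e+01] gap 61.4 grip 34.5 row [ 0.5251 -0.0251 -0.0196] [-0.002 -0.001 -0.284] rows>= 8.4
```

View pics/w2.png

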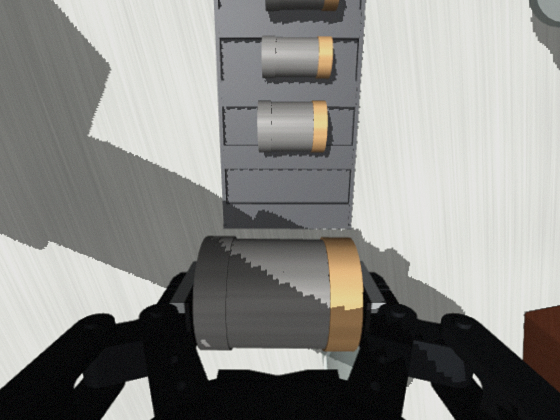

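The tin is held square by its ends, spanning pixels 195–362. Next I'll stop short of the serve tray so the wrist camera can see the bottom row.

```bash
python3 -m jog '[0.435,-0.014,-0.02,0,0,-0.284, 0.435,-0.014,-0.02,0,0,-0.284, 0.435,-0.014,-0.02,0,0,-0.284, 0.435,-0.014,-0.02,0,0,-0.284, 0.435,-0.014,-0.02,0,0,-0.284, 0.435,-0.014,-0.02,0,0,-0.284, 0.435,-0.014,-0.02,0,0,-0.284, 0.435,-0.014,-0.02,0,0,-0.284]'
python3 -m jog '[0,0,0,0,0,0, 0,0,0,0,0,0]'
cat > base.py <<'E'
from h import *
A=np.ones((420,560),bool)
s=r.snapshot("wrist"); save(s,"w%.1f"%r.sense()["time"]); P,_=pts(s,A)
B=[fit(P,c,4.7) for c in [(547,158),(540,209),(537,260)]]
for b in B: print(*b)
q=r.sense(); print(q["tool_pos"],q["tcp_rot"])
# held tin relative to tcp
zh=q["tool_pos"][2]+15
m=(np.hypot(*(P[:,:2]-q["tool_pos"][:2]).T)<45)
H=P[m]; print("held",*fit(H,q["tool_pos"][:2],q["tcp_rot"][2]-90,zc=zh))
C=np.mean([b[0] for b in B],0); w=np.mean([b[1] for b in B]); n=B[2][0]-B[0][0]
print("mid",C,w,"axis from row",np.degrees(np.arctan2(-n[0],n[1])),np.linalg.norm(n)/2)
E
python3 base.py
```

```text
time: 6.1
tool_pos: [534.2, 123.2, 229.1]
tcp_rot: [-179.8, -0.1, 95.0]
ft_force: [-0.5, -1.0, -1.8]
finger_gap: 61.5
grip_force: 34.4
time: 6.35
tool_pos: [535.0, 117.7, 230.3]
tcp_rot: [-179.9, 0.0, 94.6]
ft_force: [-0.2, -0.5, -0.9]
finger_gap: 61.8
grip_force: 34.4
[547.2 157.5] 4.8 dz -1.1 len 60.9 2727 rms 0.8
[540.3 208.6] 4.6 dz -1.2 len 61.2 3110 rms 0.9
[536.8 259.3] 4.8 dz -1.2 len 60.8 3488 rms 0.8
[535.11706838 117.61541489 230.61977476] [-1.79932128e+02  1.65906206e-02  9.45840654e+01]
held [532.7 117. ] 3.4 dz -1.2 len 69.2 16034 rms 0.8
mid [541.43333333 208.46666667] 4.733333333333333 axis from row 5.833162684995184 51.1649293950456
```

```bash
python3 -c "
from h import *
plan(539.3,234.4,110,94.7)"
```

```text
t 6.4 tcp [535.1 117.6 230.6] [-179.9    0.    94.6] gap 62.1 grip 34.4 row [0.1161 0.0136 0.1206] [-0.001  0.    -0.002] rows>= 2.7
```

```bash
python3 -m jog '[0.06,0.007,0.03,0,0,-0.002, 0.1161,0.0136,0.06,0,0,-0.002, 0.1161,0.0136,0.09,0,0,-0.002, 0.1161,0.0136,0.12,0,0,-0.002, 0.1161,0.0136,0.12,0,0,-0.002, 0.1161,0.0136,0.12,0,0,-0.002, 0.1161,0.0136,0.12,0,0,-0.002]'
python3 -c "
from h import *
plan(539.3,234.4,54.5,94.7)"
```

```text
time: 7.28
tool_pos: [540.9, 235.7, 113.5]
tcp_rot: [179.8, -0.0, 94.8]
ft_force: [-0.2, 0.7, -0.7]
finger_gap: 61.8
grip_force: 34.3
t 7.275 tcp [540.9 235.7 113.5] [179.8  -0.   94.8] gap 61.8 grip 34.3 row [-0.0013 -0.0019  0.059 ] [ 0.003 -0.001  0.001] rows>= 0.9
```

```bash
python3 -m jog '[-0.0005,-0.001,0.02,0,0,0, -0.0005,-0.001,0.04,0,0,0, -0.0005,-0.001,0.049,0,0,0, -0.0005,-0.001,0.049,0,0,0, -0.0005,-0.001,0.049,0,0,0]'
python3 -c "
from h import *
plan(539.3,234.4,54.5,94.7)"
```

```text
time: 7.9
tool_pos: [538.8, 235.4, 62.6]
tcp_rot: [180.0, -0.0, 94.8]
ft_force: [-0.5, 0.8, -1.0]
finger_gap: 61.4
grip_force: 34.4
t 7.9 tcp [538.8 235.4  62.6] [180.   -0.   94.8] gap 61.4 grip 34.4 row [-0.0011  0.0004  0.0081] [ 0.    -0.     0.002] rows>= 0.1
```

```bash
python3 -m jog '[-0.0007,0,0.004,0,0,0, -0.0007,0,0.006,0,0,0, -0.0007,0,0.0075,0,0,0, -0.0007,0,0.0075,0,0,0, -0.0007,0,0.0075,0,0,0]'
python3 -c "
from h import *
plan(539.3,234.4,54.5,94.7);print(r.sense()['ft_force'])"
```

```text
time: 8.52
tool_pos: [538.6, 234.6, 54.9]
tcp_rot: [180.0, -0.0, 94.8]
ft_force: [0.8, 0.0, -1.6]
finger_gap: 61.8
grip_force: 34.4
t 8.525 tcp [538.6 234.6  54.9] [180.   -0.   94.8] gap 61.8 grip 34.4 row [-0.0003  0.0007  0.0004] [ 0.    -0.     0.002] rows>= 0.0
[ 0.75256643  0.04557597 -1.58220774]
```

```bash
python3 -m jog '[0,0,0.001,0,0,0, 0,0,0.001,0,0,0, 0,0,0.001,0,0,0]'; python3 -m jog '[0,0,0.001,0,0,0, 0,0,0.001,0,0,0]'
```

```text
time: 8.9
tool_pos: [538.6, 234.6, 53.8]
tcp_rot: [180.0, -0.0, 94.8]
ft_force: [0.7, -0.4, -1.3]
finger_gap: 61.6
grip_force: 34.4
time: 9.15
tool_pos: [538.6, 234.5, 53.4]
tcp_rot: [180.0, 0.0, 94.8]
ft_force: [-2.0, -2.2, 5.6]
finger_gap: 61.6
grip_force: 35.0
```

```bash
python3 -m jog '[0,0,0,0,0,0, 0,0,0,0,0,0, 0,0,0,0,0,0, 0,0,0,0,0,0]' 1
python3 -m jog '[0,0,-0.03,0,0,0, 0,0,-0.06,0,0,0, -0.05,0,-0.11,0,0,0, -0.1,0,-0.16,0,0,0, -0.1,0,-0.16,0,0,0]'
python3 - <<'E'
from h import *
A=np.ones((420,560),bool)
s=r.snapshot("wrist"); save(s,"w3"); P,_=pts(s,A)
for c,z in [((547,158),28),((540,209),28),((537,260),28),((539,234),69)]: print(*fit(P,c,4.7,zc=z))
plan(485.2,-252.5,215,78.1)
E
```

```text
time: 9.65
tool_pos: [538.5, 234.6, 52.7]
tcp_rot: [-180.0, -0.0, 94.8]
ft_force: [-0.1, 0.5, 0.3]
finger_gap: 85.3
grip_force: 0.0
time: 10.28
tool_pos: [549.1, 133.0, 217.0]
tcp_rot: [179.6, 0.0, 94.7]
ft_force: [-0.4, 0.9, -0.1]
finger_gap: 85.4
grip_force: 0.0
[546.9 157.4] 4.7 dz -1.1 len 75.9 2825 rms 0.8
[540.5 208.7] 4.6 dz -1.0 len 60.8 1759 rms 0.8
[537.1 258.8] 4.8 dz -1.0 len 61.1 1505 rms 0.8
[539. 234.] 4.2 dz -1.5 len 61.2 4517 rms 0.8
t 10.325 tcp [549.  132.8 216.8] [179.7   0.   94.7] gap 85.1 grip 0.0 row [-0.3788 -0.095   0.0014] [ 0.006 -0.     0.289] rows>= 6.2
```

View pics/w3.png

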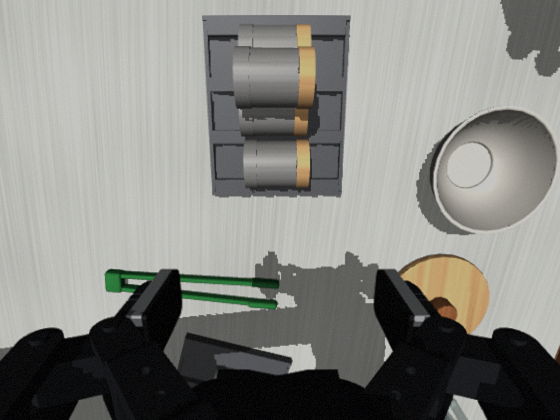

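The first tin is saddled (pixels 234–315, rows 47–107) and the bottom row is undisturbed. Next is t_a.

```bash
python3 -m jog '[-0.3788,-0.095,0,0,0,0.289, -0.3788,-0.095,0,0,0,0.289, -0.3788,-0.095,0,0,0,0.289, -0.3788,-0.095,0,0,0,0.289, -0.3788,-0.095,0,0,0,0.289, -0.3788,-0.095,0,0,0,0.289, -0.3788,-0.095,0.06,0,0,0.289, -0.3788,-0.095,0.10,0,0,0.289]'
python3 -m jog '[0,0,0.02,0,0,0, 0,0,0.02,0,0,0, 0,0,0.02,0,0,0]'
python3 -c "
from h import *
plan(485.2,-252.5,13,78.1)"
```

```text
time: 11.32
tool_pos: [482.4, -250.4, 108.6]
tcp_rot: [-179.8, -0.1, 78.1]
ft_force: [-0.3, 0.7, -0.2]
finger_gap: 85.5
grip_force: 0.0
time: 11.7
tool_pos: [484.6, -250.1, 93.1]
tcp_rot: [180.0, -0.0, 78.3]
ft_force: [0.9, -1.8, 0.5]
finger_gap: 85.5
grip_force: 0.0
t 11.7 tcp [ 484.6 -250.1   93.1] [180.   -0.   78.3] gap 85.5 grip 0.0 row [-0.0022  0.0011  0.0801] [ 0.    -0.     0.003] rows>= 1.3
```

```bash
python3 -m jog '[-0.0022,0.001,0.04,0,0,0, -0.0022,0.001,0.065,0,0,0, -0.0022,0.001,0.08,0,0,0, -0.0022,0.001,0.08,0,0,0, -0.0022,0.001,0.08,0,0,0]' 1
python3 -m jog '[0,0,0,0,0,0, 0,0,0,0,0,0, 0,0,0,0,0,0, 0,0,0,0,0,0, 0,0,0,0,0,0, 0,0,0,0,0,0]' -1 30
python3 -m jog '[0,0,-0.05,0,0,0, 0,0,-0.1,0,0,0, 0,0,-0.15,0,0,0, 0,0,-0.2,0,0,0, 0,0,-0.2,0,0,0, 0,0,-0.2,0,0,0]'
python3 -c "
from h import *
plan(543.5,100,230,94.7)"
```

```text
time: 12.32
tool_pos: [485.7, -253.5, 14.3]
tcp_rot: [179.9, 0.0, 78.3]
ft_force: [-0.5, -0.5, 0.8]
finger_gap: 85.3
grip_force: 0.0
time: 13.08
tool_pos: [485.4, -253.4, 14.2]
tcp_rot: [179.9, 0.0, 78.3]
ft_force: [-0.3, 0.7, 4.7]
finger_gap: 61.8
grip_force: 31.6
time: 13.82
tool_pos: [484.4, -252.7, 212.4]
tcp_rot: [-180.0, -0.0, 78.3]
ft_force: [-0.3, -0.9, -2.7]
finger_gap: 61.5
grip_force: 35.0
t 13.825 tcp [ 484.4 -252.7  212.4] [-180.    -0.    78.3] gap 61.5 grip 35.0 row [ 0.3574 -0.0139 -0.0176] [-0.    -0.    -0.287] rows>= 5.7
```

```bash
python3 -m jog '[0.3574,-0.0139,-0.018,0,0,-0.287, 0.3574,-0.0139,-0.018,0,0,-0.287, 0.3574,-0.0139,-0.018,0,0,-0.287, 0.3574,-0.0139,-0.018,0,0,-0.287, 0.3574,-0.0139,-0.018,0,0,-0.287, 0.3574,-0.0139,-0.018,0,0,-0.287, 0.3574,-0.0139,-0.018,0,0,-0.287, 0.3574,-0.0139,-0.018,0,0,-0.287]'
python3 -m jog '[0,0,0,0,0,0, 0,0,0,0,0,0]'
python3 - <<'E'
from h import *
A=np.ones((420,560),bool)
s=r.snapshot("wrist"); P,_=pts(s,A)
for c,z in [((547,158),28),((539,234),69)]: print(*fit(P,c,4.7,zc=z))
q=r.sense(); m=(np.hypot(*(P[:,:2]-q["tool_pos"][:2]).T)<45)
print(q["tool_pos"],"held",*fit(P[m],q["tool_pos"][:2],4.7,zc=q["tool_pos"][2]+14))
plan(543.5,183.5,110,94.7)
E
```

```text
time: 14.82
tool_pos: [542.7, 99.5, 228.8]
tcp_rot: [-179.8, 0.0, 94.7]
ft_force: [-0.5, 0.2, -1.3]
finger_gap: 61.9
grip_force: 34.9
time: 15.08
tool_pos: [543.7, 98.7, 230.5]
tcp_rot: [-180.0, 0.0, 94.6]
ft_force: [0.4, -0.4, -1.4]
finger_gap: 61.5
grip_force: 34.9
[547.2 157.6] 4.8 dz -1.2 len 60.6 2850 rms 0.8
[538.7 234. ] 4.3 dz -1.5 len 61.1 4541 rms 0.8
[543.72475083  98.85892667 230.67102731] held [543.7  99.7] 4.5 dz -1.6 len 74.2 15599 rms 0.7
t 15.125 tcp [543.7  98.9 230.7] [-180.     0.    94.6] gap 61.8 grip 34.9 row [0.0844 0.0066 0.1207] [-0.     0.    -0.002] rows>= 2.4
```

```bash
python3 -m jog '[0.05,0.004,0.03,0,0,-0.002, 0.0832,0.0066,0.06,0,0,-0.002, 0.0832,0.0066,0.09,0,0,-0.002, 0.0832,0.0066,0.12,0,0,-0.002, 0.0832,0.0066,0.12,0,0,-0.002, 0.0832,0.0066,0.12,0,0,-0.002, 0.0832,0.0066,0.12,0,0,-0.002]'
python3 -c "
from h import *
plan(543.5,182.4,56,94.7)"
```

```text
time: 16.0
tool_pos: [544.9, 183.4, 112.9]
tcp_rot: [179.8, -0.0, 94.8]
ft_force: [0.0, -0.8, -1.8]
finger_gap: 61.5
grip_force: 34.8
t 16.0 tcp [544.9 183.4 112.9] [179.8  -0.   94.8] gap 61.5 grip 34.8 row [-0.0009 -0.0017  0.0569] [ 0.003 -0.001  0.001] rows>= 0.9
```

```bash
python3 -m jog '[-0.0004,-0.0005,0.02,0,0,0, -0.0004,-0.0005,0.04,0,0,0, -0.0004,-0.0005,0.047,0,0,0, -0.0004,-0.0005,0.047,0,0,0, -0.0004,-0.0005,0.047,0,0,0]'
python3 -c "
from h import *
plan(543.5,182.4,56,94.7)"
```

```text
time: 16.62
tool_pos: [543.4, 183.0, 64.2]
tcp_rot: [180.0, -0.0, 94.8]
ft_force: [1.0, 0.1, -1.1]
finger_gap: 61.5
grip_force: 34.9
t 16.625 tcp [543.4 183.   64.2] [180.   -0.   94.8] gap 61.5 grip 34.9 row [-0.0006  0.      0.0082] [ 0.001 -0.     0.002] rows>= 0.1
```

```bash
python3 -m jog '[-0.0005,0,0.004,0,0,0, -0.0005,0,0.007,0,0,0, -0.0005,0,0.0085,0,0,0, -0.0005,0,0.0085,0,0,0, -0.0005,0,0.0085,0,0,0]'
python3 -m jog '[0,0,0.001,0,0,0, 0,0,0.001,0,0,0, 0,0,0.001,0,0,0]'
```

```text
time: 17.25
tool_pos: [543.1, 182.4, 55.3]
tcp_rot: [180.0, -0.0, 94.8]
ft_force: [1.0, 0.0, -1.3]
finger_gap: 61.1
grip_force: 35.0
time: 17.62
tool_pos: [543.3, 182.2, 55.0]
tcp_rot: [180.0, 0.0, 94.8]
ft_force: [-3.0, -2.1, 4.5]
finger_gap: 61.2
grip_force: 35.8
```

```bash
python3 -m jog '[0,0,0,0,0,0, 0,0,0,0,0,0, 0,0,0,0,0,0, 0,0,0,0,0,0]' 1
python3 -m jog '[0,0,-0.03,0,0,0, 0,0,-0.06,0,0,0, -0.04,0,-0.11,0,0,0, -0.08,0,-0.16,0,0,0, -0.08,0,-0.16,0,0,0]'
python3 - <<'E'
from h import *
A=np.ones((420,560),bool)
s=r.snapshot("wrist"); P,_=pts(s,A)
for c,z in [((547,158),28),((537,259),28),((539,234),69),((543,183),69)]: print(*fit(P,c,4.7,zc=z))
plan(518.6,-131.9,215,78.3)
E
```

```text
time: 18.12
tool_pos: [543.1, 182.4, 54.2]
tcp_rot: [-180.0, -0.0, 94.8]
ft_force: [0.1, -0.3, 0.4]
finger_gap: 85.2
grip_force: 0.0
time: 18.75
tool_pos: [552.8, 100.7, 219.8]
tcp_rot: [179.5, 0.0, 94.7]
ft_force: [0.3, 0.3, -0.0]
finger_gap: 85.4
grip_force: 0.0
[546.2 157.6] 4.9 dz -1.0 len 61.5 1540 rms 0.8
[538.1 245.5] 5.1 dz 5.9 len 61.0 66 rms 0.3
[539.1 233.7] 4.7 dz -1.5 len 61.0 4901 rms 0.8
[543.2 183. ] 4.8 dz -1.6 len 61.2 4295 rms 0.9
t 18.8 tcp [551.6 101.6 217.3] [179.7   0.   94.7] gap 85.2 grip 0.0 row [-0.23  -0.052  0.002] [ 0.005 -0.001  0.286] rows>= 3.8
```

Both second-layer tins sit at spacing 50.9 mm, in place. Now t_b.

```bash
python3 -m jog '[-0.23,-0.052,0,0,0,0.286, -0.23,-0.052,0,0,0,0.286, -0.23,-0.052,0,0,0,0.286, -0.23,-0.052,0,0,0,0.286, -0.23,-0.052,0.06,0,0,0.286, -0.23,-0.052,0.11,0,0,0.286, -0.23,-0.052,0.12,0,0,0.286, -0.23,-0.052,0.12,0,0,0.286]'
python3 -m jog '[0,0,0,0,0,0, 0,0,0,0,0,0]'
python3 -c "
from h import *
s=r.snapshot('wrist'); P,_=pts(s,np.ones((420,560),bool))
print(*fit(P,(518.6,-131.9),-11.7))
plan(518.6,-131.9,13,78.3)"
```

```text
time: 19.8
tool_pos: [516.9, -130.1, 93.9]
tcp_rot: [-179.9, -0.0, 78.5]
ft_force: [0.8, 0.4, 0.8]
finger_gap: 85.3
grip_force: 0.0
time: 20.05
tool_pos: [518.9, -131.2, 96.5]
tcp_rot: [179.8, 0.0, 78.4]
ft_force: [0.2, 0.3, -0.2]
finger_gap: 85.2
grip_force: 0.0
[ 518.3 -132.7] -11.2 dz -1.2 len 76.7 6187 rms 0.7
t 20.1 tcp [ 518.6 -131.1   96.2] [179.8   0.   78.4] gap 85.3 grip 0.0 row [-0.0007 -0.0001  0.0832] [0.003 0.    0.002] rows>= 1.3
```

```bash
python3 -m jog '[-0.0012,0,0.04,0,0,0, -0.0012,0,0.065,0,0,0, -0.0012,0,0.082,0,0,0, -0.0012,0,0.082,0,0,0, -0.0012,0,0.082,0,0,0]' 1
python3 -m jog '[0,0,0,0,0,0, 0,0,0,0,0,0, 0,0,0,0,0,0, 0,0,0,0,0,0, 0,0,0,0,0,0, 0,0,0,0,0,0]' -1 30
python3 -m jog '[0,0,-0.05,0,0,0, 0,0,-0.1,0,0,0, 0,0,-0.15,0,0,0, 0,0,-0.2,0,0,0, 0,0,-0.2,0,0,0, 0,0,-0.2,0,0,0]'
python3 -c "
from h import *
plan(541.2,110,230,94.7)"
```

```text
time: 20.72
tool_pos: [518.0, -132.4, 13.6]
tcp_rot: [179.9, 0.0, 78.4]
ft_force: [0.3, -0.9, -0.3]
finger_gap: 85.3
grip_force: 0.0
time: 21.48
tool_pos: [518.0, -132.4, 13.6]
tcp_rot: [179.9, 0.0, 78.4]
ft_force: [-1.4, 0.3, 6.1]
finger_gap: 62.0
grip_force: 31.7
time: 22.22
tool_pos: [516.8, -131.9, 211.9]
tcp_rot: [-180.0, -0.0, 78.4]
ft_force: [-0.7, 1.1, -1.6]
finger_gap: 61.4
grip_force: 34.7
t 22.225 tcp [ 516.8 -131.9  211.9] [-180.    -0.    78.4] gap 61.4 grip 34.7 row [ 0.2419 -0.0246 -0.0181] [-0.    -0.    -0.284] rows>= 3.9
```

```bash
python3 -m jog '[0.2419,-0.0246,-0.018,0,0,-0.284, 0.2419,-0.0246,-0.018,0,0,-0.284, 0.2419,-0.0246,-0.018,0,0,-0.284, 0.2419,-0.0246,-0.018,0,0,-0.284, 0.2419,-0.0246,-0.018,0,0,-0.284, 0.2419,-0.0246,-0.018,0,0,-0.284, 0.2419,-0.0246,-0.018,0,0,-0.284, 0.2419,-0.0246,-0.018,0,0,-0.284]'
python3 -m jog '[0,0,0,0,0,0, 0,0,0,0,0,0]'
python3 - <<'E'
from h import *
A=np.ones((420,560),bool)
s=r.snapshot("wrist"); P,_=pts(s,A)
for c,z in [((539,234),69),((543,183),69)]: print(*fit(P,c,4.7,zc=z))
q=r.sense(); m=(np.hypot(*(P[:,:2]-q["tool_pos"][:2]).T)<45)
print(q["tool_pos"],"held",*fit(P[m],q["tool_pos"][:2],4.7,zc=q["tool_pos"][2]+14))
plan(541.2,208.4,150,94.7)
E
```

```text
time: 23.22
tool_pos: [541.4, 108.6, 229.9]
tcp_rot: [-180.0, 0.0, 94.6]
ft_force: [-0.1, -0.2, -1.1]
finger_gap: 61.9
grip_force: 34.5
time: 23.48
tool_pos: [541.5, 109.4, 230.4]
tcp_rot: [180.0, -0.0, 94.7]
ft_force: [0.3, -1.5, -1.5]
finger_gap: 61.9
grip_force: 34.5
[538.9 233.8] 4.5 dz -1.5 len 61.0 4333 rms 0.9
[543.2 182.9] 4.7 dz -1.6 len 61.0 3838 rms 0.8
[541.53535235 109.58896686 230.40428497] held [542.2 109.4] 4.8 dz -0.9 len 70.1 15762 rms 0.8
t 23.525 tcp [541.5 109.6 230.4] [180.   -0.   94.7] gap 61.7 grip 34.5 row [0.0985 0.0077 0.0804] [ 0.    -0.    -0.001] rows>= 2.0
```

```bash
python3 -m jog '[0.05,0.004,0.02,0,0,0, 0.0985,0.0077,0.05,0,0,0, 0.0985,0.0077,0.08,0,0,0, 0.0985,0.0077,0.1,0,0,0, 0.0985,0.0077,0.12,0,0,0, 0.0985,0.0077,0.124,0,0,0, 0.0985,0.0077,0.124,0,0,0, 0.0985,0.0077,0.124,0,0,0]'
python3 -c "
from h import *
plan(541.2,208.5,95.5,94.7)"
```

```text
time: 24.52
tool_pos: [542.0, 208.7, 107.7]
tcp_rot: [179.9, -0.0, 94.7]
ft_force: [-0.0, 1.0, -1.4]
finger_gap: 61.2
grip_force: 34.5
t 24.525 tcp [542.  208.7 107.7] [179.9  -0.   94.7] gap 61.2 grip 34.5 row [-0.0001 -0.0009  0.0121] [ 0.002 -0.    -0.001] rows>= 0.2
```

```bash
python3 -m jog '[0,-0.0005,0.004,0,0,0, 0,-0.0005,0.008,0,0,0, 0,-0.0005,0.010,0,0,0, 0,-0.0005,0.0115,0,0,0, 0,-0.0005,0.0115,0,0,0, 0,-0.0005,0.0115,0,0,0]'
python3 -m jog '[0,0,0.001,0,0,0, 0,0,0.001,0,0,0, 0,0,0.001,0,0,0]'
```

```text
time: 25.28
tool_pos: [540.6, 208.7, 94.8]
tcp_rot: [180.0, -0.0, 94.7]
ft_force: [-0.3, -0.6, -1.9]
finger_gap: 61.8
grip_force: 34.6
time: 25.65
tool_pos: [540.8, 208.7, 94.2]
tcp_rot: [180.0, -0.0, 94.7]
ft_force: [-0.3, -0.7, 3.2]
finger_gap: 61.6
grip_force: 34.9
```

Contact at the expected height, so I'll release.

```bash
python3 -m jog '[0,0,0,0,0,0, 0,0,0,0,0,0, 0,0,0,0,0,0, 0,0,0,0,0,0]' 1
python3 -m jog '[0,0,-0.03,0,0,0, 0,0,-0.06,0,0,0, -0.05,0,-0.10,0,0,0, -0.1,0,-0.13,0,0,0, -0.1,0,-0.13,0,0,0, -0.1,0,-0.13,0,0,0]'
python3 - <<'E'
from h import *
A=np.ones((420,560),bool)
s=r.snapshot("wrist"); save(s,"w4"); P,_=pts(s,A)
for c,z in [((547,158),28),((539,234),69),((543,183),69),((541,208.5),109)]: print(*fit(P,c,4.7,zc=z))
E
```

```text
time: 26.15
tool_pos: [540.5, 208.6, 93.7]
tcp_rot: [-180.0, -0.0, 94.7]
ft_force: [-0.3, -0.3, 0.1]
finger_gap: 85.4
grip_force: 0.0
time: 26.9
tool_pos: [548.6, 109.1, 223.4]
tcp_rot: [-180.0, -0.0, 94.7]
ft_force: [-0.4, -0.1, -0.8]
finger_gap: 85.3
grip_force: 0.0
[546.5 156.5] 4.9 dz -1.0 len 61.3 1396 rms 0.7
[538.9 233.8] 4.6 dz -1.9 len 61.3 1907 rms 0.7
[543.2 182.4] 4.7 dz -1.7 len 60.9 2229 rms 0.8
[541.  208.6] 4.8 dz -1.8 len 61.1 5886 rms 0.8
```

View pics/w4.png

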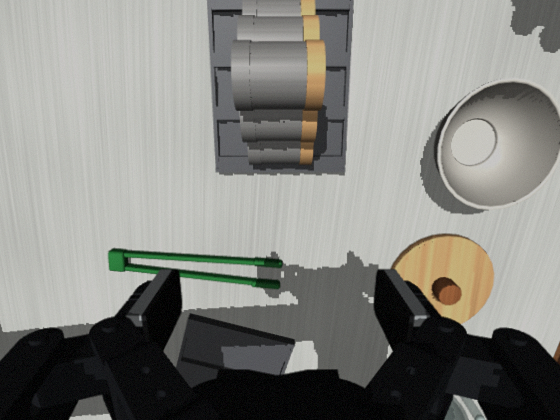

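The pyramid is complete and aligned, with the top tin at pixels 232–325, rows 40–108.

```bash
python3 -c "
from bench import r
print(r.hand_in())"
```

```text
the job is handed in; nothing more can be done
None
```

I finished the pyramid and handed the job in at about 27 s: two fat tins lie in the gaps of the bottom row and the third on top, in place and in line in the last wrist-camera check. The slim tin was left in its groove, no unexpected contact showed up, and no verdict was returned at hand-in.

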